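# Tip salvaged transformers from the pouring tray into the scrap bin

### The job

Pick up the small metal pouring tray by its upright black grip, carry it over the deep undivided scrap bin with both transformers in it, and tip them out of its open front into the bin. Then set the empty tray down flat and upright on the bench and let go.

Things in the scene. Friction and masses are not known exactly. Their poses are not given: they have to be found in the camera images.
- tray_grip (a point): Point in the tray's upright black fin (12 thick in y, 60 long, from 40 to 76 mm up), 58 mm above the tray's underside. Loose 0.14 kg aluminium tray, 110 long (x), 84 wide, walls 28 mm high; z up, -x to its open front, which faces roughly the robot at first. Front lip: 75 mm to -x, 50 mm below this point; floor ramps up 12 deg over the last 25 mm. Parts slide out at about 45 deg, surely by 60
- transformer_a_centre (a point): Centre of one of the two loose transformers (dark ferrite block with a copper winding, 24 x 28 x 24 mm, 35 g) that lie side by side in the tray
- transformer_b_centre (a point): Centre of the other transformer, same shape and size
- bin_floor (a point): Centre of the scrap bin's inner floor: fixed grey open square bin, outside 140 x 140 x 70 mm high, walls and floor 3 mm, no dividers; z up, sides along x and y. A lower grey box of the same outline (36 mm high, six cells) is not the bin. They stand left and right of the tray, either way round.

How it is judged:
By the outcome, as a careful person would: the job done as asked, in the order asked, and still so for the second after the job is handed in, with the robot touching nothing.
It also fails if it takes over 67 s, if anything falls off the work surface, if the arm or the gripper's body presses on something with over 40 N, if the wrist force passes 120 N, or if a joint passes its speed limit or range.

### The arm

A 6-joint arm with a two-finger parallel gripper is mounted at the origin on a cart in front of the work surface, level with it; the furniture and walls round the work are solid. World frame = base frame: x ahead of the robot, y to its left, z up, the work surface at z = 0. Lengths are in mm, angles in rad, forces in N, time in s.
With the tool pointing down it reaches from about 400 to 925 mm from the base axis. Payload 12.5 kg.
Tool frame: the origin (TCP) lies at the very end of the fingers, on their centre line; the grasp point (between the pads) lies 19 mm behind it; z points along the fingers, y is the line along which they close (so a half turn about z gives the same grasp; the last joint's range is limited). The gripper opens to 95 mm and grips with 3 to 60 N. Pads are 20 mm wide; open, the fingers measure 119 mm over their backs; the gripper's body (75 mm by 180 mm) begins 59 mm behind the grasp point.
Start: joints at [1.036, 0.491, 1.559, -0, 1.092, -0.106], TCP at [259.85, 568.443, 189.661] pointing down, gripper open.
Joint ranges: [-3.1, 3.1], [-0.84, 2.19], [0.05, 2.79], [-1.13, 4.28], [0.06, 2.93], [-2.69, 2.69]. Speed limits (rad/s): [2.22, 2.22, 2.79, 3.14, 3.14, 3.14].

### API

Orientations are given as [roll, pitch, yaw] about the fixed x, y, z axes, in that order (R = Rz(yaw) Ry(pitch) Rx(roll)).
In Python, from cell import * gives the robot as it stands.
- The arm moves only by the tool jog_arm, never from a script. Its argument "targets" is a list of rows, each an object with "turn": the turn, a rotation vector about the world's x, y, z in degrees, a list of three; "slide": the shift along the world's x, y, z in mm, a list of three; "claw": the opening in per cent of the stroke, from 0 (shut) to 100 (fully open). In form: [{"turn": [wx, wy, wz], "slide": [x, y, z], "claw": claw}, ...]. A call has 1 to 5 rows; each row shifts and turns the commanded pose from where the row before left it; what a row does not reach is not made up. A row lasts 1/8 s, in which the tool goes at most 62.5 mm and 10.7 degrees, less where a joint would pass 70% of its speed; a pose out of reach is approached as far as the arm can. A call with a gripper value outside its range is refused whole. The fingers move at their own pace and stop on an object; the grip force is fixed at half the most. Time passes only in rows, so rows that do not move let the fingers close. It gives the time, the measured TCP pose, the force, the opening and the grip force at its end, in the units of the state.
- state(): the state, without advancing time (a new reading comes with each control period).
- read_camera(name): name is "side" or "top"; returns a dict with "frame" (480x640x3 uint8, blue, green, red), "mtx" (3x3 intrinsics, pixels), "k1" (the pictures are not rectified: a ray, as slopes to the right and down, at radius r is drawn at 1 + k1 r^2 times it, then the intrinsics apply), "R" (3x3) and "t" (3): a world point X has camera coordinates R X + t. Camera axes: x right, y down, z forward; pixel columns grow to the right and rows downward; lengths in mm; the calibration is good to about 2 mm. A picture is of the moment at which its call begins. There is no depth.
- job_done(): hands the job in; it is judged then, once.
Trained networks look in the newest picture that a camera, given by its name, has taken for a name from the list of things; names that differ only in an ending like _2 or _b are one class to them, and where a whole thing is asked for, a point or a joint stands for the part that bears it (a point fixed in the world has none). Each returns a list of dicts, best first, with "conf" (0 to 1); they miss things now and then, are a little off and sometimes report something else, mostly with a low value. They report only what shows in the picture. A call takes as long as a camera call.
- look_for(query, camera): "xy" ([column, row] in pixels, amid what is visible of it).
The state is a dict: "t": time; "joints": joint angles; "qvel": joint speeds; "tau": joint torques, N m; "eef_pos": TCP position; "tcp_rot": TCP orientation; "ft_force": force on the tool from outside, world axes, zero at the start; "moment": the same for the moment, N m; "opening": opening from 0.0 (shut) to 1.0 (fully open); "grip_force": force on a finger pad.
Only numpy, scipy, OpenCV 4.12 (cv2) and the standard library are available. Lean on these libraries where they do the work, as an engineer would, in place of code of your own. Each camera call takes 0.05 s, during which the arm holds its last target. There are 200 camera calls.

## Working session

There is one attempt and no reset: what is moved stays moved. The work goes in short steps, Python scripts to look and compute and a tool call to move; the robot and the scene stay as the last step left them, time stands still between calls to the robot, and variables do not carry over. Pictures are saved under pics/ and viewed, at most 10 in all, crops included, and the job is handed in when it is done.

Besides the shell and the picture viewer there is one more tool, called after "Call:" as name([rows], argument=value, ...), one row to a line, values as JSON. jog_arm: Moves the arm, as the interface text tells. Its arguments: {"type":"object","properties":{"targets":{"type":"array","items":{"type":"object","properties":{"turn":{"type":"array","items":{"type":"number"}},"slide":{"type":"array","items":{"type":"number"}},"claw":{"type":"number"}}}}},"required":["targets"]}

```bash
mkdir -p pics
cat > h.py <<'E'
from cell import *
import numpy as np, cv2
def ray(c,px):
    k=c["mtx"];x=(px[0]-k[0,2])/k[0,0];y=(px[1]-k[1,2])/k[1,1]
    r=d=np.hypot(x,y)
    for _ in range(20): r=d/(1+c["k1"]*r*r)
    s=r/d if d>0 else 1
    v=c["R"].T@np.array([x*s,y*s,1]);o=-c["R"].T@c["t"];return o,v/np.linalg.norm(v)
def atz(c,px,z):
    o,v=ray(c,px);return o+v*(z-o[2])/v[2]
def tri(rs):
    A=sum(np.eye(3)-np.outer(v,v) for o,v in rs);b=sum((np.eye(3)-np.outer(v,v))@o for o,v in rs);return np.linalg.solve(A,b)
def proj(c,X):
    p=c["R"]@np.array(X,float)+c["t"];x,y=p[:2]/p[2];f=1+c["k1"]*(x*x+y*y)
    k=c["mtx"];return k[0,0]*x*f+k[0,2],k[1,1]*y*f+k[1,2]
E
python3 - <<'E'
from h import *
np.set_printoptions(precision=1,suppress=True)
cs={}
for n in("top","side"):
    c=read_camera(n);cs[n]=c;c["mtx"]=np.array(c["mtx"]);c["R"]=np.array(c["R"]);c["t"]=np.array(c["t"])
    cv2.imwrite(f"pics/{n}0.png",c["frame"]);print(n,-c["R"].T@c["t"],c["R"][2])
    for q,z in(("tray_grip",58),("transformer_a_centre",16),("bin_floor",3)):
        for d in look_for(q,n)[:3]: print(q,d["conf"],np.array(d["xy"]),atz(c,d["xy"],z))
s=state();print(s)
E
```

```text
top [ 347.7   20.4 1179.2] [ 0.1 -0.  -1. ]
tray_grip 0.71 [272.4 249.4] [432.4  65.5  58. ]
transformer_a_centre 0.62 [263.7 249.1] [436.4  83.7  16. ]
bin_floor 0.79 [448.6 229.2] [ 470.7 -276.1    3. ]
side [ 208.6 -713.8  656.6] [ 0.2  0.8 -0.6]
tray_grip 0.69 [309.1 246.7] [442.9  19.6  58. ]
transformer_a_centre 0.57 [298.4 247.8] [439.6  74.   16. ]
bin_floor 0.89 [394.5 380.7] [ 484.9 -250.5    3. ]
{'t': 0.4, 'joints': array([ 1. ,  0.5,  1.6,  0. ,  1.1, -0.1]), 'qvel': array([-0., -0., -0.,  0., -0., -0.]), 'tau': array([ -0. , -61.2, -25.8,   0.1,   0. ,  -0. ]), 'eef_pos': array([259.8, 568.4, 189.6]), 'tcp_rot': array([-3.1, -0. ,  2.7]), 'ft_force': array([-0.1,  0.5, -1. ]), 'moment': array([-0., -0., -0.]), 'grip_force': 0.0, 'opening': 0.9993429302571364}
```

View pics/top0.png

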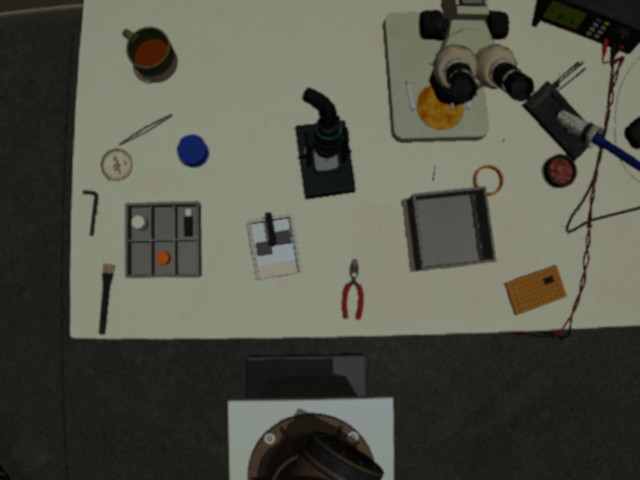

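View pics/side0.png

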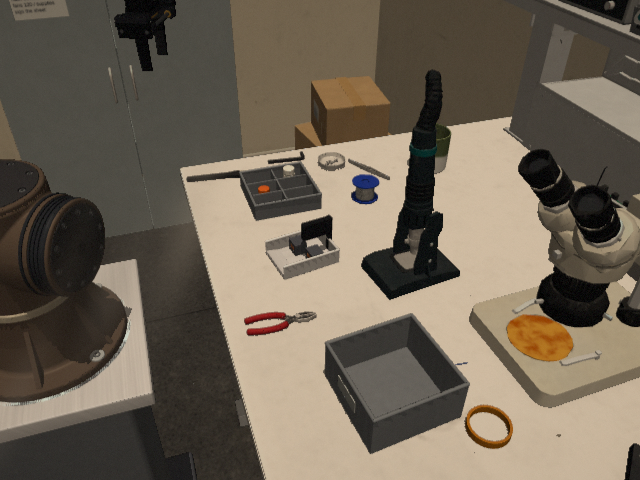

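Top: tray near (272,246), its black fin from about (267,213) to (273,245), bin near (450,229), compartment box at left. Side: fin around (317,229), bin around (395,380), with a tall tool behind the tray. Next I zoom in on the tray.

Run:
```python
import cv2,numpy as np
a=cv2.imread("pics/top0.png")[200:290,235:315];b=cv2.imread("pics/side0.png")[205:285,255:350]
f=lambda i:cv2.resize(i,(400,480),interpolation=cv2.INTER_CUBIC)
a=cv2.resize(a,None,fx=5,fy=5,interpolation=cv2.INTER_CUBIC);b=cv2.resize(b,None,fx=4,fy=4,interpolation=cv2.INTER_CUBIC)
o=np.zeros((450,790,3),np.uint8);o[:,:400]=a;o[:320,405:785]=b;cv2.imwrite("pics/z.png",o)
```

```text
(no output)
```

View pics/z.png

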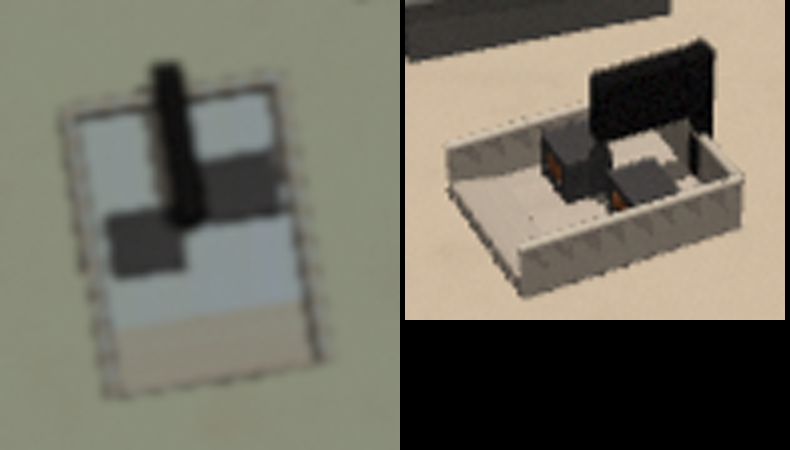

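Zoomed: in the top view the fin runs from (268.2,213) to (272.4,243) and the tray corners are about (248,221), (291,216), (256.6,279), (299.5,272). In the side view the fin's top edge runs from (302,223) to (331,215).

```bash
cat >> h.py <<'E'
np.set_printoptions(precision=1,suppress=True)
def cam(n):
    c=read_camera(n)
    for k in("mtx","R","t"):c[k]=np.array(c[k])
    return c
E
python3 - <<'E'
from h import *
c=cam("top");s=cam("side")
for p in((268.2,213),(272.2,242)):print("fin top",atz(c,p,76))
print("tri back",tri([ray(c,(268.2,213.5)),ray(s,(331,215.5))]),"front",tri([ray(c,(272.2,242)),ray(s,(302.5,223.5))]))
for p in((248,221.4),(290.6,215.6),(299.5,271.6),(256.6,279)):print("rim",atz(c,p,28))
for p in((413,194),(485,189),(494,261),(412,269)):print("bin",atz(c,p,70))
print("iron",tri([ray(c,(312,95)),ray(s,(433,75))]))
for p in((298,125),(348,122),(354,193),(304,197)):print(atz(c,p,20))
E
```

```text
fin top [497.2  71.6  76. ]
fin top [444.4  65.   76. ]
tri back [498.4  70.9  77.4] front [444.8  64.9  76. ]
rim [488.3 112.1  28. ]
rim [498.1  31.6  28. ]
rim [392.2  16.5  28. ]
rim [379.6  97.   28. ]
bin [ 529.8 -194.7   70. ]
bin [ 538.6 -332.7   70. ]
bin [ 403.3 -344.    70. ]
bin [ 391.6 -188.3   70. ]
iron [626.6  -3.7 349. ]
[676.2  15.1  20. ]
[681.4 -82.2  20. ]
[541.  -90.1  20. ]
[534.5   5.7  20. ]
```

Call:
jog_arm([
  {"turn": [0, 0, -9.9], "slide": [13.5, -33.4, 0], "claw": 100},
  {"turn": [0, 0, -9.9], "slide": [13.5, -33.4, 0], "claw": 100},
  {"turn": [0, 0, -9.9], "slide": [13.5, -33.4, 0], "claw": 100},
  {"turn": [0, 0, -9.9], "slide": [13.5, -33.4, 0], "claw": 100},
  {"turn": [0, 0, -9.9], "slide": [13.5, -33.4, 0], "claw": 100},
])

```text
t: 1.12
eef_pos: [327.7, 400.4, 189.8]
tcp_rot: [3.141, -0.0, 1.843]
ft_force: [0.1, 0.2, -0.7]
opening: 0.998
grip_force: 0.0
```

```bash
cat > st.py <<'E'
from cell import state
import json,numpy as np
np.set_printoptions(precision=4,suppress=True)
s=state();print(s["t"],s["joints"],s["eef_pos"],s["tcp_rot"],s["opening"],s["grip_force"],s["ft_force"])
open("log.txt","a").write(json.dumps([list(map(float,s[k])) for k in("joints","eef_pos","tcp_rot")])+"\n")
E
python3 st.py
```

```text
1.125 [ 0.7572  0.3384  1.8196 -0.0001  0.9832  0.4848] [327.7075 400.3867 189.7785] [ 3.1412 -0.0001  1.8433] 0.9979935857169799 0.0 [ 0.1149  0.2357 -0.6564]
```

Call:
jog_arm([
  {"turn": [0, 0, -9.9], "slide": [13.5, -33.4, 0], "claw": 100},
  {"turn": [0, 0, -9.9], "slide": [13.5, -33.4, 0], "claw": 100},
  {"turn": [0, 0, -9.9], "slide": [13.5, -33.4, 0], "claw": 100},
  {"turn": [0, 0, -9.9], "slide": [13.5, -33.4, 0], "claw": 100},
  {"turn": [0, 0, -9.9], "slide": [13.5, -33.4, 0], "claw": 100},
])

```text
t: 1.75
eef_pos: [395.2, 233.4, 189.9]
tcp_rot: [3.141, -0.0, 0.979]
ft_force: [0.1, -0.4, 0.5]
opening: 1.0
grip_force: 0.0
```

Call:
jog_arm([
  {"turn": [0, 0, -9.9], "slide": [13.5, -33.4, -8], "claw": 100},
  {"turn": [0, 0, -9.9], "slide": [13.5, -33.4, -8], "claw": 100},
  {"turn": [0, 0, -9.9], "slide": [13.5, -33.4, -8], "claw": 100},
  {"turn": [0, 0, -9.9], "slide": [13.5, -33.4, -8], "claw": 100},
  {"turn": [0, 0, -9.9], "slide": [13.5, -33.4, -8], "claw": 100},
])

```text
t: 2.38
eef_pos: [462.8, 66.3, 149.6]
tcp_rot: [3.141, -0.001, 0.115]
ft_force: [0.5, 0.4, -0.1]
opening: 1.0
grip_force: 0.0
```

```bash
python3 st.py
python3 - <<'E'
from h import *
c=cam("side");cv2.imwrite("pics/s1.png",cv2.resize(c["frame"][100:320,200:420],None,fx=2.5,fy=2.5))
for n in("top","side"):
    cam(n);print([ (d["conf"],d["xy"]) for d in look_for("tray_grip",n)[:2]])
E
```

```text
2.375 [ 0.0009  0.3224  1.9807 -0.0001  0.838   1.4565] [462.822   66.2858 149.581 ] [ 3.1414 -0.0005  0.1152] 0.9998116522266199 0.0 [ 0.4711  0.3622 -0.1458]
[]
[(0.77, [303.1, 254.5])]
```

View pics/s1.png

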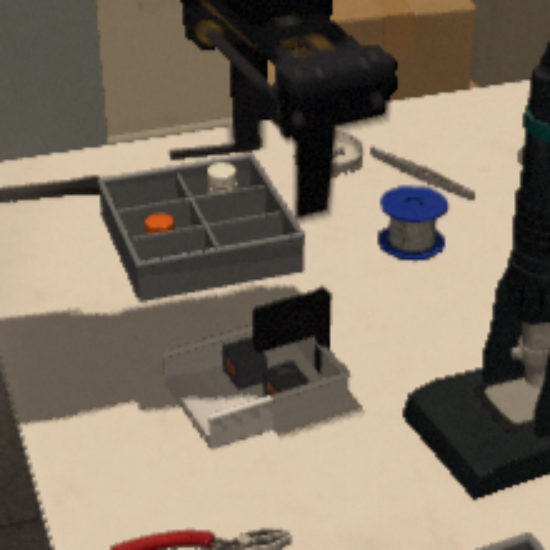

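The fingers hang over the fin at about (290,300) in this crop, straddling it. The tray is undisturbed, so I descend and close.

Call:
jog_arm([
  {"slide": [0, 0, -22], "turn": [0, 0, 0], "claw": 70},
  {"slide": [0, 0, -22], "turn": [0, 0, 0.5], "claw": 60},
  {"slide": [0, 0, -22], "turn": [0, 0, 0], "claw": 50},
  {"slide": [0, 0, -22], "turn": [0, 0, 0], "claw": 50},
  {"slide": [0, 0, -20], "turn": [0, 0, 0], "claw": 45},
])

```text
t: 3.25
eef_pos: [462.1, 68.5, 41.3]
tcp_rot: [3.141, -0.0, 0.133]
ft_force: [0.0, 0.1, 0.7]
opening: 0.532
grip_force: 0.0
```

Call:
jog_arm([
  {"slide": [0, 0, 0], "turn": [0, 0, 0], "claw": 30},
  {"slide": [0, 0, 0], "turn": [0, 0, 0], "claw": 20},
  {"slide": [0, 0, 0], "turn": [0, 0, 0], "claw": 0},
  {"slide": [0, 0, 0], "turn": [0, 0, 0], "claw": 0},
  {"slide": [0, 0, 0], "turn": [0, 0, 0], "claw": 0},
])

```text
t: 3.88
eef_pos: [462.6, 67.5, 42.3]
tcp_rot: [3.142, -0.001, 0.13]
ft_force: [-0.5, 1.5, 7.1]
opening: 0.12
grip_force: 30.0
```

```bash
python3 st.py
```

```text
3.875 [0.0035 0.5021 2.084  0.0001 0.5544 1.4446] [462.6149  67.5145  42.2546] [ 3.1415 -0.001   0.1296] 0.12016266970313187 29.96491849422455 [-0.504   1.525   7.0508]
```

Call:
jog_arm([
  {"slide": [0, 0, 10], "turn": [0, 0, 0], "claw": 0},
  {"slide": [0, 0, 20], "turn": [0, 0, 0], "claw": 0},
  {"slide": [0, 0, 30], "turn": [0, 0, 0], "claw": 0},
  {"slide": [0, 0, 30], "turn": [0, 0, 0], "claw": 0},
  {"slide": [0, 0, 20], "turn": [0, 0, 0], "claw": 0},
])

```text
t: 4.5
eef_pos: [462.4, 67.4, 153.5]
tcp_rot: [3.141, -0.001, 0.13]
ft_force: [-0.4, -0.9, -2.5]
opening: 0.12
grip_force: 30.0
```

Call:
jog_arm([
  {"slide": [0, -20, 20], "turn": [0, 0, 0], "claw": 0},
  {"slide": [0, -30, 10], "turn": [0, 0, 0], "claw": 0},
  {"slide": [0, -40, 0], "turn": [0, 0, 0], "claw": 0},
  {"slide": [5, -40, 0], "turn": [0, 0, 0], "claw": 0},
  {"slide": [5, -40, 0], "turn": [0, 0, 0], "claw": 0},
])

```text
t: 5.12
eef_pos: [472.1, -103.8, 182.3]
tcp_rot: [3.141, -0.0, 0.13]
ft_force: [0.3, 0.1, -1.1]
opening: 0.12
grip_force: 30.0
```

```bash
python3 st.py
python3 - <<'E'
import json,numpy as np
from scipy.optimize import least_squares
L=[json.loads(l) for l in open("log.txt")]+[[[1.036,.491,1.559,0,1.092,-.106],[259.85,568.443,189.661],[0]*3]]
# down: r = a + L1 sin q2 + L2 sin(q23) ; z = h + L1 cos q2 + L2 cos q23 - T ; lateral = d
for q,p,_ in L:
    print(p[0]*np.cos(q[0])+p[1]*np.sin(q[0]), -p[0]*np.sin(q[0])+p[1]*np.cos(q[0]),p[2],np.sum(q[1:3])+q[4])
def f(x):
    e=[]
    for q,p,_ in L:
        r=p[0]*np.cos(q[0])+p[1]*np.sin(q[0])
        e+=[x[0]*np.sin(q[1])+x[1]*np.sin(q[1]+q[2])-r, x[0]*np.cos(q[1])+x[1]*np.cos(q[1]+q[2])+x[2]-p[2]]
    return e
s=least_squares(f,[400,400,100]);print(s.x,np.abs(s.fun).max())
E
```

```text
5.125 [-0.3532  0.2997  1.9052 -0.0001  0.9364  1.088 ] [ 472.1043 -103.8167  182.264 ] [ 3.1414 -0.0002  0.1297] 0.11968116039281233 29.953820407390594 [ 0.3289  0.1217 -1.1179]
513.1882517518546 65.87522782788645 189.77851961302568 3.1411922131590098
462.88086747063574 65.87335925210758 149.58103499318202 3.1410699414740537
462.845983551969 65.91163602870947 42.254598219150154 3.1405726076000136
478.87451788238707 65.87523610733697 182.2639966050505 3.1413068941336033
621.5093600297396 66.1481832284421 189.661 3.142
[542.19184351 398.46477187 -99.61869578] 12.278932317262502
```

Call:
jog_arm([
  {"slide": [0, -35, 0], "turn": [0, 0, 0], "claw": 0},
  {"slide": [0, -35, 0], "turn": [0, 0, 4], "claw": 0},
  {"slide": [0, -30, 0], "turn": [0, 0, 8], "claw": 0},
  {"slide": [0, -16, 0], "turn": [0, 0, 10], "claw": 0},
  {"slide": [0, -8, 0], "turn": [0, 0, 10], "claw": 0},
])

```text
t: 5.75
eef_pos: [472.0, -227.4, 182.0]
tcp_rot: [-3.141, 0.0, 0.693]
ft_force: [-0.3, 0.4, -2.6]
opening: 0.124
grip_force: 30.0
```

Call:
jog_arm([
  {"slide": [0, 0, 0], "turn": [0, 0, 10], "claw": 0},
  {"slide": [0, 0, 0], "turn": [0, 0, 10], "claw": 0},
  {"slide": [0, 0, -4], "turn": [0, 0, 10], "claw": 0},
  {"slide": [0, 0, -4], "turn": [0, 0, 10], "claw": 0},
  {"slide": [0, 0, -4], "turn": [0, 0, 10], "claw": 0},
])

```text
t: 6.38
eef_pos: [472.0, -226.5, 170.0]
tcp_rot: [-3.141, -0.0, 1.567]
ft_force: [-0.5, 0.5, -2.3]
opening: 0.125
grip_force: 30.0
```

```bash
python3 st.py;python3 - <<'E'
from h import *
o=np.zeros((480,790,3),np.uint8)
c=cam("side");o[:,400:790]=cv2.resize(c["frame"][160:480,290:550],(390,480))
c=cam("top");o[:,:390]=cv2.resize(c["frame"][110:310,370:532],(390,480))
cv2.imwrite("pics/bin.png",o)
E
```

```text
6.375 [-0.5735  0.3707  1.8295 -0.      0.9415 -0.5693] [ 472.0497 -226.4596  169.9903] [-3.1415 -0.0001  1.5666] 0.12536117004786165 29.953803420066833 [-0.5291  0.4504 -2.2919]
```

View pics/bin.png

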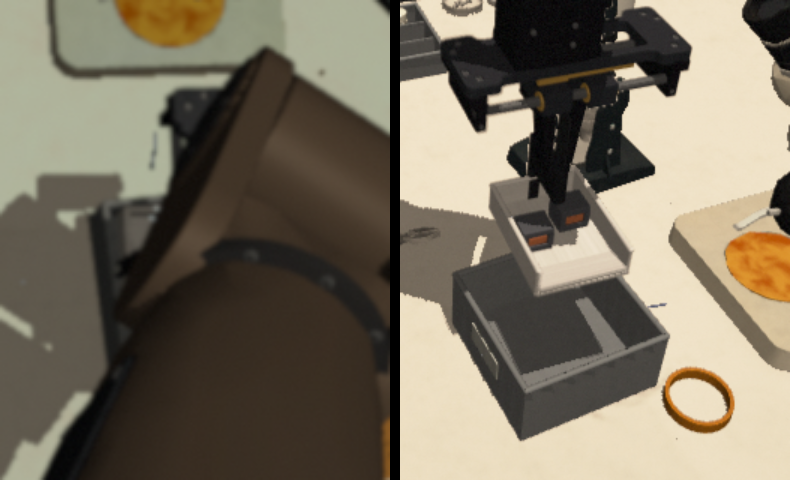

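The tray hangs level over the bin with both transformers in it (crop ~(535,230), (570,210)), and its open front points toward -y. I start tipping.

Call:
jog_arm([
  {"slide": [0, 0, 0], "turn": [5, 0, 0], "claw": 0},
  {"slide": [0, 0, 0], "turn": [6, 0, 0], "claw": 0},
  {"slide": [0, 0, 0], "turn": [6, 0, 0], "claw": 0},
  {"slide": [0, 0, 0], "turn": [6, 0, 0], "claw": 0},
  {"slide": [0, 0, 0], "turn": [6, 0, 0], "claw": 0},
])

```text
t: 7.1
eef_pos: [472.4, -226.8, 170.4]
tcp_rot: [-3.135, -0.509, 1.555]
ft_force: [-0.2, -0.2, -2.3]
opening: 0.122
grip_force: 30.0
```

```bash
python3 st.py
```

```text
7.1 [-0.7765  0.5178  1.6831  0.3668  1.3293 -0.9214] [ 472.4097 -226.7827  170.3642] [-3.1346 -0.5089  1.5547] 0.12238886370564357 29.953386783599854 [-0.2135 -0.2157 -2.3415]
```

Tracking is good, so I continue to about 65°.

Call:
jog_arm([
  {"slide": [0, 0, 0], "turn": [6, 0, 0], "claw": 0},
  {"slide": [0, 0, 0], "turn": [7, 0, 0], "claw": 0},
  {"slide": [0, 0, 0], "turn": [7, 0, 0], "claw": 0},
  {"slide": [0, 0, 0], "turn": [7, 0, 0], "claw": 0},
  {"slide": [0, 0, 0], "turn": [8, 0, 0], "claw": 0},
])

```text
t: 7.72
eef_pos: [472.5, -227.1, 170.4]
tcp_rot: [-3.115, -1.12, 1.54]
ft_force: [-0.2, 0.1, -1.2]
opening: 0.122
grip_force: 30.0
```

Call:
jog_arm([
  {"slide": [0, 0, 0], "turn": [0, 0, 0], "claw": 0},
  {"slide": [0, 0, 0], "turn": [0, 0, 0], "claw": 0},
  {"slide": [0, 0, 0], "turn": [0, 0, 0], "claw": 0},
  {"slide": [0, 0, 0], "turn": [0, 0, 0], "claw": 0},
  {"slide": [0, 0, 0], "turn": [0, 0, 0], "claw": 0},
])

```text
t: 8.35
eef_pos: [472.4, -226.4, 170.1]
tcp_rot: [-3.122, -1.116, 1.549]
ft_force: [0.3, 0.3, -1.8]
opening: 0.126
grip_force: 30.0
```

```bash
python3 st.py;python3 - <<'E'
from h import *
c=cam("side");cv2.imwrite("pics/pour.png",cv2.resize(c["frame"][160:480,290:550],None,fx=1.8,fy=1.8))
E
```

```text
8.35 [-0.9034  0.7773  1.5538  0.6046  1.7809 -1.0849] [ 472.4212 -226.4045  170.0699] [-3.1221 -1.1159  1.5491] 0.1264162555002792 29.95324730873108 [ 0.3396  0.3306 -1.8487]
```

View pics/pour.png

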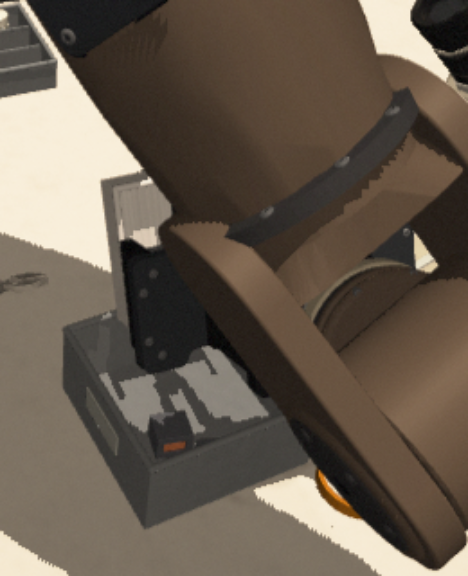

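One transformer shows in the bin at (172,435) in the crop; the other is hidden by the arm. I tip a little further, then level out and check.

Call:
jog_arm([
  {"slide": [0, 0, 0], "turn": [8, 0, 0], "claw": 0},
  {"slide": [0, 0, 0], "turn": [0, 0, 0], "claw": 0},
  {"slide": [0, 0, 0], "turn": [0, 0, 0], "claw": 0},
  {"slide": [0, 0, 0], "turn": [-8, 0, 0], "claw": 0},
  {"slide": [0, 0, 0], "turn": [-8, 0, 0], "claw": 0},
])

```text
t: 9.02
eef_pos: [472.5, -227.1, 169.9]
tcp_rot: [-3.129, -0.97, 1.554]
ft_force: [-0.7, -0.1, -1.5]
opening: 0.119
grip_force: 30.0
```

Call:
jog_arm([
  {"slide": [0, 0, 0], "turn": [-8, 0, 0], "claw": 0},
  {"slide": [0, 0, 0], "turn": [-8, 0, 0], "claw": 0},
  {"slide": [0, 0, 0], "turn": [-8, 0, 0], "claw": 0},
  {"slide": [0, 0, 0], "turn": [-8, 0, 0], "claw": 0},
  {"slide": [0, 0, 0], "turn": [-8, 0, 0], "claw": 0},
])

```text
t: 9.65
eef_pos: [472.7, -226.8, 171.3]
tcp_rot: [3.141, -0.272, 1.562]
ft_force: [0.6, 0.2, -1.4]
opening: 0.119
grip_force: 30.0
```

Call:
jog_arm([
  {"slide": [0, 0, 0], "turn": [-8, 0, 0], "claw": 0},
  {"slide": [0, 0, 5], "turn": [-7.5, 0, 0], "claw": 0},
  {"slide": [0, 5, 5], "turn": [0, 0, 0], "claw": 0},
  {"slide": [0, 20, 0], "turn": [0, 0, -10], "claw": 0},
  {"slide": [0, 25, 0], "turn": [0, 0, -10], "claw": 0},
])

```text
t: 10.28
eef_pos: [472.5, -176.3, 180.4]
tcp_rot: [3.141, -0.011, 1.205]
ft_force: [0.4, 0.2, -0.4]
opening: 0.124
grip_force: 29.9
```

```bash
python3 st.py;python3 - <<'E'
from h import *
c=cam("side");cv2.imwrite("pics/after.png",cv2.resize(c["frame"][160:480,290:550],None,fx=1.8,fy=1.8))
E
```

```text
10.275 [-0.4945  0.3313  1.8612  0.0132  0.9502 -0.1367] [ 472.5126 -176.2846  180.3536] [ 3.1412 -0.0108  1.2053] 0.12360460443266286 29.949315190315247 [ 0.3843  0.229  -0.3727]
```

View pics/after.png

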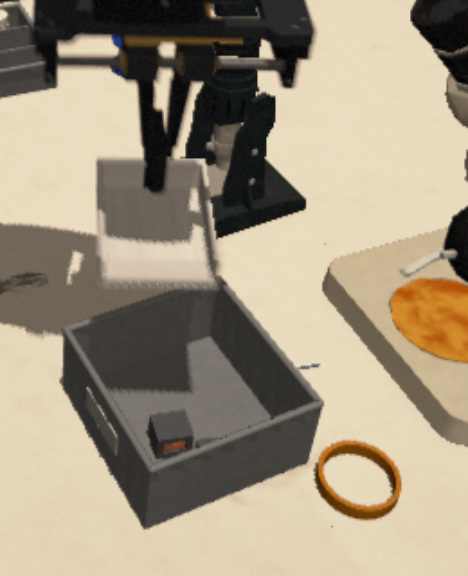

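The tray is empty. One transformer is in the bin at (170,433), and part of another may be hidden behind the near wall at (215,440). I carry the tray back to its old spot.

Call:
jog_arm([
  {"slide": [-5, 0, 0], "turn": [0, 0, -10.3], "claw": 0},
  {"slide": [-5, 0, 0], "turn": [0, 0, -10.3], "claw": 0},
  {"slide": [0, 10, 0], "turn": [0, 0, -10.3], "claw": 0},
  {"slide": [0, 20, 0], "turn": [0, 0, -10.3], "claw": 0},
  {"slide": [0, 30, 0], "turn": [0, 0, -10.3], "claw": 0},
])

```text
t: 10.95
eef_pos: [462.6, -116.8, 180.1]
tcp_rot: [-3.14, -0.01, 0.308]
ft_force: [-0.2, -0.9, -1.3]
opening: 0.123
grip_force: 29.9
```

Call:
jog_arm([
  {"slide": [0, 40, 0], "turn": [0, 0, -10], "claw": 0},
  {"slide": [0, 45, 0], "turn": [0, 0.6, 0], "claw": 0},
  {"slide": [0, 45, 0], "turn": [0, 0, 0], "claw": 0},
  {"slide": [0, 35, -10], "turn": [0, 0, 0], "claw": 0},
  {"slide": [0, 18, -25], "turn": [0, 0, 0], "claw": 0},
])

```text
t: 11.58
eef_pos: [463.2, 67.7, 145.5]
tcp_rot: [-3.139, -0.001, 0.141]
ft_force: [-0.4, 0.4, -1.3]
opening: 0.122
grip_force: 30.0
```

```bash
python3 st.py;python3 - <<'E'
from h import *
o=np.zeros((480,790,3),np.uint8)
c=cam("side");o[:,400:790]=cv2.resize(c["frame"][130:340,230:400],(390,480))
c=cam("top");o[:,:390]=cv2.resize(c["frame"][170:290,395:493],(390,480))
cv2.imwrite("pics/back.png",o)
E
```

```text
11.575 [0.0021 0.329  1.9844 0.0039 0.8277 1.4289] [463.2237  67.726  145.4823] [-3.1388 -0.0009  0.1414] 0.12218785000793082 29.952876269817352 [-0.4263  0.4116 -1.3392]
```

View pics/back.png

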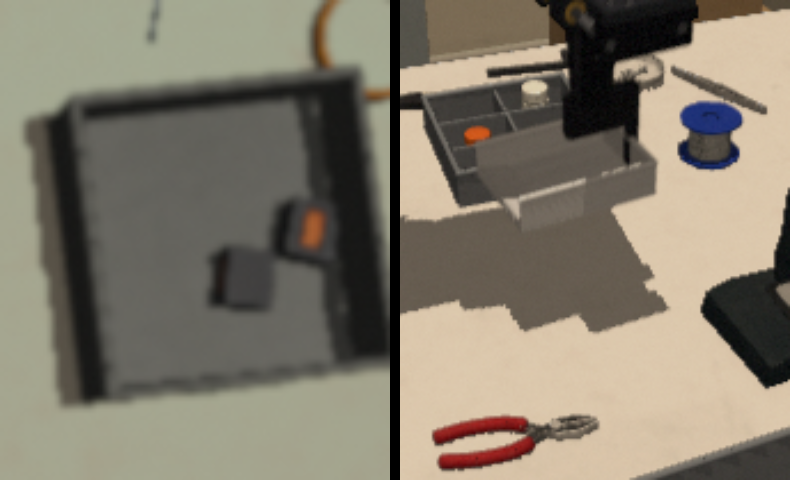

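Both transformers lie in the bin (top crop (245,278) and (305,230)), and the empty tray hangs level. I lower it.

Call:
jog_arm([
  {"slide": [0, 0, -30], "turn": [0, 0, 0], "claw": 0},
  {"slide": [0, 0, -30], "turn": [0, 0, 0], "claw": 0},
  {"slide": [0, 0, -22], "turn": [0, 0, 0], "claw": 0},
  {"slide": [0, 0, -12], "turn": [0, 0, 0], "claw": 0},
  {"slide": [0, 0, -5], "turn": [0, 0, 0], "claw": 0},
])

```text
t: 12.3
eef_pos: [462.8, 65.9, 45.8]
tcp_rot: [-3.14, 0.002, 0.138]
ft_force: [0.5, -0.2, -2.3]
opening: 0.121
grip_force: 30.0
```

Call:
jog_arm([
  {"slide": [0, 0, -1.5], "turn": [0, 0, 0], "claw": 0},
  {"slide": [0, 0, -1], "turn": [0, 0, 0], "claw": 0},
  {"slide": [0, 0, 0], "turn": [0, 0, 0], "claw": 0},
])

```text
t: 12.68
eef_pos: [462.5, 66.5, 43.5]
tcp_rot: [-3.14, 0.001, 0.139]
ft_force: [-0.6, -0.9, -1.3]
opening: 0.122
grip_force: 30.0
```

Call:
jog_arm([
  {"slide": [0, 0, -1], "turn": [0, 0, 0], "claw": 0},
  {"slide": [0, 0, -0.7], "turn": [0, 0, 0], "claw": 0},
  {"slide": [0, 0, 0], "turn": [0, 0, 0], "claw": 0},
])

```text
t: 13.05
eef_pos: [462.4, 66.5, 42.2]
tcp_rot: [-3.14, 0.001, 0.139]
ft_force: [-4.0, 0.2, 10.9]
opening: 0.126
grip_force: 30.0
```

Contact with the bench. I release and rise.

Call:
jog_arm([
  {"slide": [0, 0, 0], "turn": [0, 0, 0], "claw": 20},
  {"slide": [0, 0, 0], "turn": [0, 0, 0], "claw": 40},
  {"slide": [0, 0, 0], "turn": [0, 0, 0], "claw": 60},
  {"slide": [0, 0, 0], "turn": [0, 0, 0], "claw": 60},
  {"slide": [0, 0, 5], "turn": [0, 0, 0], "claw": 60},
])

```text
t: 13.68
eef_pos: [462.1, 66.4, 46.4]
tcp_rot: [-3.14, 0.002, 0.138]
ft_force: [0.6, 0.5, 0.4]
opening: 0.562
grip_force: 0.0
```

Call:
jog_arm([
  {"slide": [0, 0, 25], "turn": [0, 0, 0], "claw": 60},
  {"slide": [0, 0, 35], "turn": [0, 0, 0], "claw": 60},
  {"slide": [0, 0, 40], "turn": [0, 0, 0], "claw": 60},
  {"slide": [0, 0, 30], "turn": [0, 0, 0], "claw": 60},
  {"slide": [0, 0, 0], "turn": [0, 0, 0], "claw": 60},
])

```text
t: 14.3
eef_pos: [463.1, 66.5, 178.5]
tcp_rot: [-3.141, -0.002, 0.138]
ft_force: [0.1, 0.0, -0.9]
opening: 0.601
grip_force: 0.0
```

```bash
python3 st.py;python3 - <<'E'
from h import *
c=cam("side");cv2.imwrite("pics/end.png",cv2.resize(c["frame"][130:340,230:400],None,fx=2.5,fy=2.5))
E
```

```text
14.3 [0.0004 0.2819 1.9454 0.0015 0.912  1.4319] [463.1466  66.4584 178.4893] [-3.1407 -0.0025  0.1385] 0.6013925303383273 0.0 [ 0.1182  0.0307 -0.8898]
```

View pics/end.png

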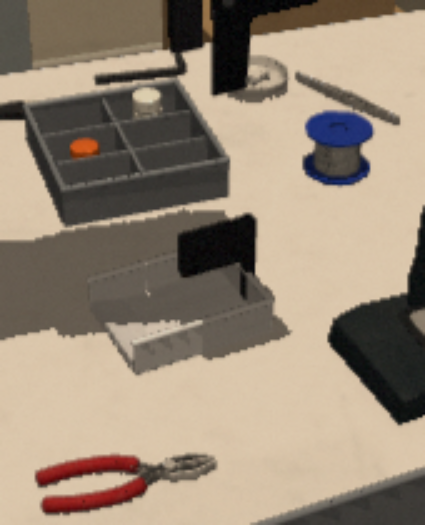

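The empty tray stands flat and upright at crop (180,310), with the gripper clear of it.

```bash
python3 -c "
from cell import *
print(job_done())"
```

```text
the job is handed in; nothing more can be done
None
```

Both transformers are in the scrap bin, the empty tray is flat and upright on the bench, the gripper is clear of everything, and the job was handed in at about 14 s (the judge's result was not shown).

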